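# Set the flip-over stock markers right

### The arm

A 6-joint arm with a two-finger parallel gripper is mounted at the origin on the work surface; the furniture and walls round the work are solid. World frame = base frame: x ahead of the robot, y to its left, z up, the work surface at z = 0. Lengths are in m, angles in degrees, forces in N, time in s.
With the tool pointing down it reaches from about 0.3 to 0.75 m from the base axis. Payload 8.5 kg.
Tool frame: the origin (TCP) lies midway between the tips of the shut fingers; the grasp point (between the pads) lies env.tcp_to_grasp behind it (env.tcp_to_grasp is the distance from the TCP to the grasp point, in m); z points along the fingers, y is the line along which they close (so a half turn about z gives the same grasp; the last joint's range is limited). The gripper opens to 85 mm and grips with 20 to 120 N. Pads are 22 mm wide; open, the fingers measure 114 mm over their backs; the gripper's body (76 mm by 85 mm) begins 54 mm behind the grasp point. The pads swing forward as they close: fully open they stand 13 mm farther back than shut.
Start: joints at [-12.336, 21.807, 74.336, -0, 83.858, -12.336], TCP at [0.55, 0, 0.231] pointing down, gripper open.
Joint ranges: [-178.18, 178.18], [-50.72, 133.34], [12.68, 142.11], [-81.47, 261.47], [9.98, 163.14], [-165.26, 165.26]. Speed limits (degrees/s): [136.94, 136.94, 180, 180, 180, 180].

### API

Orientations are given as a 3x3 rotation matrix whose columns are the frame's x, y, z axes.
In Python, from rig import observe, optics, job, env gives the robot as it stands. The module is installed in compiled form; this text tells all that it offers.
- The arm moves only by the shell command python3 -m jog 'ROWS' [FORCE]. ROWS is JSON, a list of rows, each a list of 7 numbers: the turn, a rotation vector about the tool's x, y, z in rad, then the shift along the tool's x, y, z in m, then the opening in per cent of the stroke, from 0 (shut) to 100 (fully open). A call has 1 to 10 rows; each row shifts and turns the commanded pose from where the row before left it, along the tool's axes as they then stand; what a row does not reach is not made up. A row lasts 1/8 s, in which the tool goes at most 62.5 mm and 10.7 degrees, less where a joint would pass 70% of its speed; a pose out of reach is approached as far as the arm can. A call is refused whole if a number of a shift passes 0.0625 or a number of a turn 0.188, either way. A call with a gripper value outside its range is refused whole. The fingers move at their own pace and stop on an object; FORCE is the grip in N (left out, the last holds). Time passes only in rows, so rows that do not move let the fingers close. It gives the time, the measured TCP pose, the force, the opening and the grip force at its end, in the units of the state.
- observe(): the state, without advancing time (a new reading comes with each control period).
- optics.get_image(name): name is "scene" or "side" or "wrist"; returns a dict with "pixels" (420x560x3 uint8, red, green, blue), "mtx" (3x3 intrinsics, pixels), "dist_coeffs" ([k1, k2, p1, p2, k3] as OpenCV has them; the pictures are not rectified), "rvec" (rotation vector, rad) and "tvec" (3), from world to camera coordinates, as OpenCV has them. Camera axes: x right, y down, z forward; pixel columns grow to the right and rows downward; lengths in m; the calibration is good to about 2 mm. A picture is of the moment at which its call begins. There is no depth.
- job.close_job(): hands the job in; it is judged then, once.
The state is a dict: "time_s": time; "q": joint angles; "qvel": joint speeds; "joint_efforts": joint torques, N m; "position": TCP position; "tool_rot": TCP orientation; "ft_force": force on the tool from outside, world axes, zero at the start; "wrist_torque": the same for the moment, N m; "grip_width": finger opening in m; "gripper_force": force on a finger pad.
Only numpy, scipy, OpenCV 4.12 (cv2) and the standard library are available. Lean on these libraries where they do the work, as an engineer would, in place of code of your own. Each camera call takes 0.05 s, during which the arm holds its last target. There are 200 camera calls.

### The job

The stock markers on the rail no longer agree with the tubs behind them: one tub is down to its last few nuts but its marker still says stocked, and one well-filled tub's marker still says refill. With the fingertips only, flip the nearly empty tub's marker over towards you (outlined face up) and the refilled tub's marker back towards its tub (solid face up), each pushed down gently until it lies flat on its rest. Leave the third marker alone and do not shift or lift the tubs or the things lying about.

Things in the scene. Friction and masses are not known exactly. Their poses are not given: they have to be found in the camera images.
- stand_a: One of three like marker stands, fixed in a row on a flat rail, 175 mm apart; its tub is the one 150 mm behind. Origin: at bench height under the pivot; x towards its tub, y along the axle, z up. Axle 62 mm above the bench. Cheeks 38 mm either side, reaching 51 mm before and behind, 73 mm high. Between cheeks: rest bars 44 mm before and behind the axle, tops 59.5 mm high; open below the tab.
- marker_a (a joint): Angle of the marker on stand_a, rad. 0: flat on the far rest bar, edge towards the tub, raised solid rectangle (stocked) on top. 1.57: upright. 3.14: flat on the near rest bar, edge towards the robot, raised rectangle outline (refill) on top. Stops at 0 and 3.14. Hinge friction 0.035 N m: it stays at any angle it is left; 2 N on the tab or 1 N at the edge moves it.
- marker_a_edge (a point): Middle of the free edge of the marker on stand_a; moves with it. The marker is a 5 mm aluminium plate, 70 mm wide along the axle, reaching 70 mm from it. On the other side of the axle it continues, in line, as a ribbed thumb tab 46 mm wide and 34 mm long: pressing the tab down raises the plate.
- stand_b: One of three like marker stands, fixed in a row on a flat rail, 175 mm apart; its tub is the one 150 mm behind. Origin: at bench height under the pivot; x towards its tub, y along the axle, z up. Axle 62 mm above the bench. Cheeks 38 mm either side, reaching 51 mm before and behind, 73 mm high. Between cheeks: rest bars 44 mm before and behind the axle, tops 59.5 mm high; open below the tab.
- marker_b (a joint): Angle of the marker on stand_b, rad. 0: flat on the far rest bar, edge towards the tub, raised solid rectangle (stocked) on top. 1.57: upright. 3.14: flat on the near rest bar, edge towards the robot, raised rectangle outline (refill) on top. Stops at 0 and 3.14. Hinge friction 0.035 N m: it stays at any angle it is left; 2 N on the tab or 1 N at the edge moves it.
- marker_b_edge (a point): Middle of the free edge of the marker on stand_b; moves with it. The marker is a 5 mm aluminium plate, 70 mm wide along the axle, reaching 70 mm from it. On the other side of the axle it continues, in line, as a ribbed thumb tab 46 mm wide and 34 mm long: pressing the tab down raises the plate.
- stand_c: One of three like marker stands, fixed in a row on a flat rail, 175 mm apart; its tub is the one 150 mm behind. Origin: at bench height under the pivot; x towards its tub, y along the axle, z up. Axle 62 mm above the bench. Cheeks 38 mm either side, reaching 51 mm before and behind, 73 mm high. Between cheeks: rest bars 44 mm before and behind the axle, tops 59.5 mm high; open below the tab.
- marker_c (a joint): Angle of the marker on stand_c, rad. 0: flat on the far rest bar, edge towards the tub, raised solid rectangle (stocked) on top. 1.57: upright. 3.14: flat on the near rest bar, edge towards the robot, raised rectangle outline (refill) on top. Stops at 0 and 3.14. Hinge friction 0.035 N m: it stays at any angle it is left; 2 N on the tab or 1 N at the edge moves it.
- marker_c_edge (a point): Middle of the free edge of the marker on stand_c; moves with it. The marker is a 5 mm aluminium plate, 70 mm wide along the axle, reaching 70 mm from it. On the other side of the axle it continues, in line, as a ribbed thumb tab 46 mm wide and 34 mm long: pressing the tab down raises the plate.
- tub_a: Nearly empty tub: the tallest of the three, see-through milky plastic, only its last few nuts and a scrap on the bare bottom. 151 x 128 mm, 60 mm high, thin walls, long side along the rail. Loose, light. Origin: centre of its underside.
- tub_b: Filled tub: milky tub with a heap of small parts, 166 x 131 mm, 46 mm high, long side along the rail. Loose. Origin: centre of its underside.
- tub_c: Filled tub: clear tray with a heap of terminals, 156 x 121 mm, 41 mm high, long side along the rail. Loose. Origin: centre of its underside.
- tape_roll: Roll of black insulating tape, 69 mm across, 19 mm high, lying on the bench between two stands, on the robot's side of the rail. Loose. Origin: centre of its underside.
- bolt_1: Hexagon bolt, 39 mm long, 14 mm across the head, lying on the bench between two stands. Loose. Origin: centre of its underside.
- bolt_3: Hexagon bolt, 35 mm long, 14 mm across the head, lying on the bench between two stands. Loose. Origin: centre of its underside.
- glue_pot: Small black screw-cap pot, 42 mm across, 78 mm high, on the bench to the right of the rail. Loose. Origin: centre of its underside.

How it is judged (in metres and radians):
At the end, for the whole second after the job is handed in: The nearly empty tub's marker is flipped over to within 0.12 rad (7 degrees) of flat on its near rest; the markers of both filled tubs lie within 0.12 rad of flat on their far rests; all stay so (value of joint marker_a above 3.02 rad and value of joint each of marker_b, marker_c below 0.12 rad); the robot touches nothing.
It fails at once if the third marker, which was right, is raised more than 0.35 rad (value of joint marker_c above 0.35 rad).
It fails at once if a tub is shifted more than 15 mm or lifted more than 8 mm (distance of any of tub_a, tub_b, tub_c from where it was at the start of the episode above 0.015 m or height (world z) of any of tub_a, tub_b, tub_c above 0.008 m).
It fails at once if the tape, a bolt or the pot is shifted or lifted by more than 20 mm (distance of any of tape_roll, bolt_1, bolt_3, glue_pot from where it was at the start of the episode above 0.02 m).
It fails at once if a marker is forced or squeezed with more than 40 N (contact force between the fingers and stand_a above 40 N or contact force between the fingers and stand_b above 40 N or contact force between the fingers and stand_c above 40 N).
It also fails if it takes over 61 s, if anything falls off the work surface, if the arm or the gripper's body presses on something with over 40 N, if the wrist force passes 120 N, or if a joint passes its speed limit or range.

## Working session

There is one attempt and no reset: what is moved stays moved. The work goes in short steps, Python scripts to look and compute and a shell command to move; the robot and the scene stay as the last step left them, time stands still between calls to the robot, and variables do not carry over. Pictures are saved under pics/ and viewed, at most 10 in all, crops included, and the job is handed in when it is done.

```bash
mkdir -p pics
cat > h.py <<'E'
import cv2,numpy as np
from rig import observe,optics,job,env
def snap(n,f):
    d=optics.get_image(n); cv2.imwrite(f'pics/{f}.png',d['pixels'][:,:,::-1]); np.savez(f'pics/{f}.npz',**{k:np.array(v) for k,v in d.items()}); return d
def ray(f,uv,z):
    d=np.load(f'pics/{f}.npz'); R=cv2.Rodrigues(d['rvec'])[0]; t=d['tvec'].reshape(3)
    p=cv2.undistortPoints(np.array(uv,float).reshape(-1,1,2),d['mtx'],d['dist_coeffs']).reshape(-1,2)
    o=-R.T@t; out=[]
    for a in p:
        r=R.T@np.array([a[0],a[1],1]); out.append(o+r*(z-o[2])/r[2])
    return np.array(out)
def proj(f,P):
    d=np.load(f'pics/{f}.npz'); return cv2.projectPoints(np.array(P,float).reshape(-1,1,3),d['rvec'],d['tvec'],d['mtx'],d['dist_coeffs'])[0].reshape(-1,2)
E
python3 - <<'E'
from h import *
for n in('scene','side'): snap(n,n+'0')
a=cv2.imread('pics/scene0.png');b=cv2.imread('pics/side0.png')
s=observe();print(s['time_s'],s['position'],s['tool_rot'],s['ft_force'],env.tcp_to_grasp)
E
```

```text
0.1 [5.49743926e-01 6.96065629e-05 2.30775585e-01] [[-6.39013630e-07  9.99999191e-01 -1.27217402e-03]
 [ 9.99999949e-01  1.04618104e-06  3.20055744e-04]
 [ 3.20056816e-04 -1.27217375e-03 -9.99999140e-01]] [ 0.36055617 -0.64885299 -0.49349181] 0.0187
```

View pics/scene0.png

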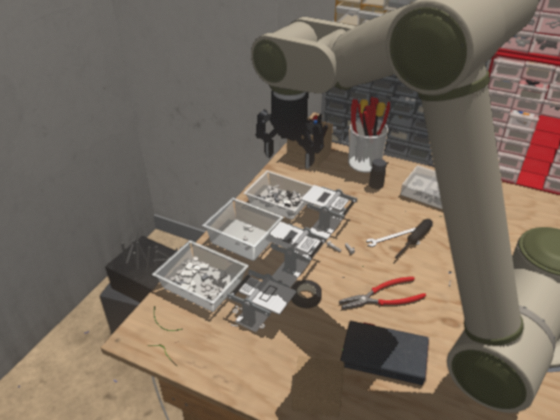

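View pics/side0.png

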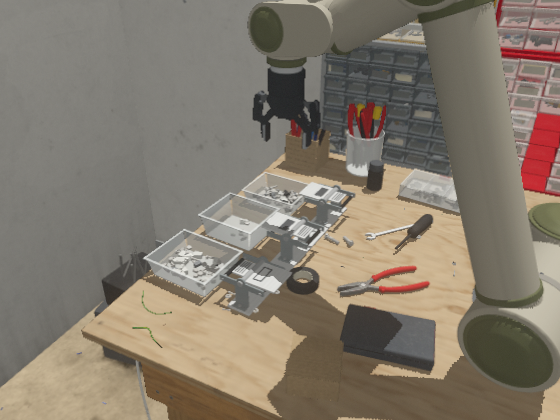

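Run:
```python
from h import *
a=cv2.imread('pics/scene0.png')[170:335,200:370];b=cv2.imread('pics/side0.png')[170:335,200:370]
k=lambda i:cv2.resize(i,None,fx=3.4,fy=3.4,interpolation=cv2.INTER_CUBIC)
cv2.imwrite('pics/crop0.png',k(a)); 
for f,uvs in(('scene0',[(262,290),(299,238),(330,198)]),('side0',[(256,277),(297,230),(328,195)])): print(ray(f,uvs,.065))
```

```text
[[ 0.50798804  0.21391246  0.065     ]
 [ 0.50587642  0.0332154   0.065     ]
 [ 0.49817129 -0.13882582  0.065     ]]
[[ 0.49911022  0.2293046   0.065     ]
 [ 0.49598017  0.04562603  0.065     ]
 [ 0.49207335 -0.13000128  0.065     ]]
```

View pics/crop0.png

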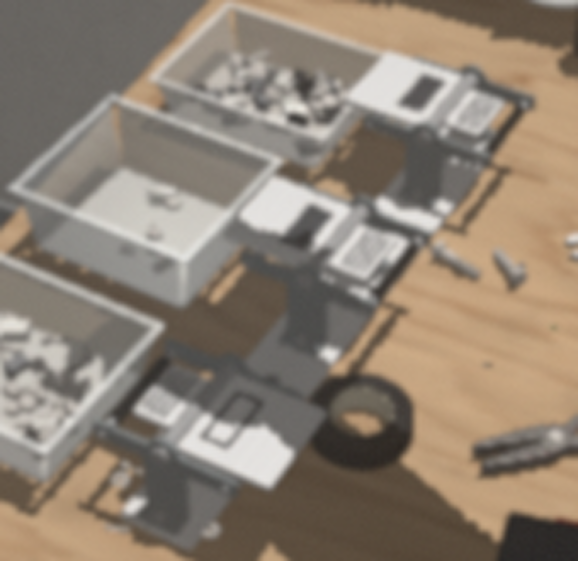

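Run:
```python
from h import *
snap('wrist','w0')
print(ray('scene0',[(308.8,242.1),(339.7,202.4),(247,288.5),(287.4,301.5)],.065))
d=np.load('pics/w0.npz');R=cv2.Rodrigues(d['rvec'])[0];print(-R.T@d['tvec'].reshape(3),R)
i=cv2.imread('pics/w0.png');cv2.imwrite('pics/w0b.png',cv2.resize(i,(800,600),interpolation=cv2.INTER_CUBIC))
```

```text
[[ 0.47991393  0.03631715  0.065     ]
 [ 0.46964635 -0.13251933  0.065     ]
 [ 0.53797798  0.22369095  0.065     ]
 [ 0.44716496  0.21949855  0.065     ]]
[0.55025798 0.0691136  0.37403831] [[ 9.99998380e-01 -7.27551490e-05 -1.79851635e-03]
 [ 4.19296096e-04 -9.62279904e-01  2.72061043e-01]
 [-1.75046998e-03 -2.72061357e-01 -9.62278314e-01]]
```

View pics/w0b.png

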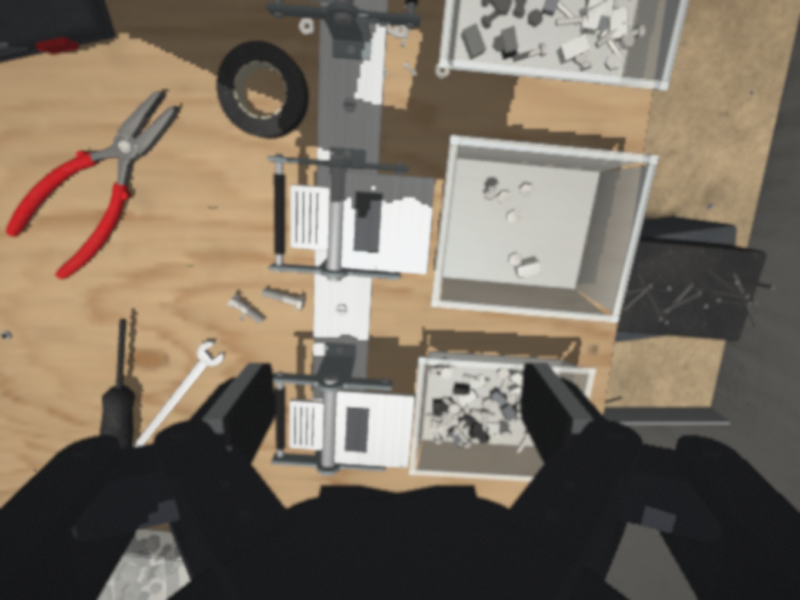

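Run:
```python
from h import *
print(ray('w0',np.array([(338,167),(335,268),(309,217),(431,227),(333,380),(329,462),(345,18),(443,304)])*.7,.064))
print(ray('w0',np.array([(437,306),(452,138)])*.7,.06),proj('w0',[(0.5,.21,.064)])/.7)
```

```text
[[ 0.50750794  0.07717109  0.064     ]
 [ 0.50238216  0.00355642  0.064     ]
 [ 0.48474882  0.04192406  0.064     ]
 [ 0.57489112  0.03460103  0.064     ]
 [ 0.49688162 -0.09061747  0.064     ]
 [ 0.48999449 -0.16997237  0.064     ]
 [ 0.51564328  0.17047532  0.064     ]
 [ 0.58558349 -0.02509077  0.064     ]]
[[ 0.58133667 -0.02796378  0.06      ]
 [ 0.58875356  0.09697401  0.06      ]] [[318.08195173 -53.45259913]]
```

```bash
python3 -m jog '[[0,0,-0.188,0,0,0,0],[0,0,-0.188,0,0,0,0],[0,0,-0.188,0,0,0,0],[0,0,-0.188,0,0,0,0],[0,0,-0.188,0,0,0,0],[0,0,-0.188,0,0,0,0],[0,0,-0.188,0,0,0,0],[0,0,-0.188,0,0,0,0],[0,0,0,0.036,0.0185,0,0],[0,0,0,0.036,0.0185,0,0]]' 20
python3 -m jog '[[0,0,0,0,0,0.045,0],[0,0,0,0,0,0.045,0],[0,0,0,0,0,0.02,0],[0,0,0,0,0,0,0]]'
python3 - <<'E'
from h import *
snap('wrist','w1');s=observe();print(s['position'],s['tool_rot'])
p=s['position'];print(proj('w1',[p,(0.5045,.0395,.064),(0.4605,.042,.06)])/.7)
i=cv2.imread('pics/w1.png');cv2.imwrite('pics/w1b.png',cv2.resize(i,(800,600),interpolation=cv2.INTER_CUBIC))
E
```

```text
time_s: 1.4
position: [0.4798, 0.0424, 0.2308]
tool_rot: [[-0.997, 0.071, -0.001], [0.071, 0.997, 0.0], [0.001, 0.0, -1.0]]
ft_force: [1.2, 0.7, -0.1]
grip_width: 0.0001
gripper_force: 0.0
time_s: 1.9
position: [0.4801, 0.0421, 0.1202]
tool_rot: [[-0.997, 0.071, -0.003], [0.071, 0.997, 0.001], [0.003, 0.0, -1.0]]
ft_force: [0.2, -0.7, 1.0]
grip_width: 0.0002
gripper_force: 0.0
[0.48081406 0.04200895 0.12137355] [[-9.97492820e-01  7.07639122e-02 -7.36713399e-04]
 [ 7.07638277e-02  9.97493088e-01  1.40154041e-04]
 [ 7.44784372e-04  8.76699896e-05 -9.99999719e-01]]
[[396.98852158 371.1976664 ]
 [395.31728492 364.09251958]
 [394.00716069 280.50123418]]
```

View pics/w1b.png

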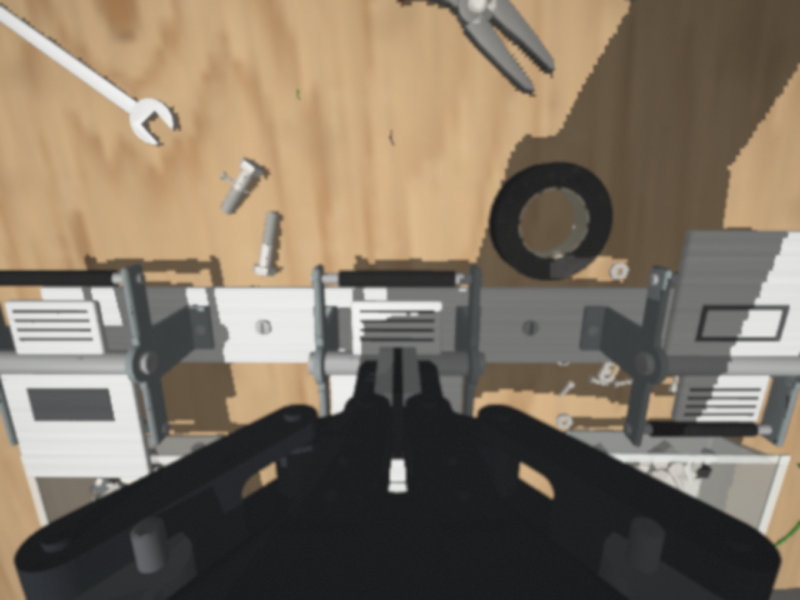

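```bash
python3 -m jog '[[0,0,0,0.002,0,0.025,0],[0,0,0,0,0,0.025,0],[0,0,0,0,0,0.006,0],[0,0,0,0,0,0.006,0],[0,0,0,0,0,0,0]]'
python3 -m jog '[[0,0,0,0,0,0.005,0],[0,0,0,0,0,0.005,0],[0,0,0,0,0,0.004,0],[0,0,0,0,0,0.003,0],[0,0,0,0,0,0,0]]'
python3 - <<'E'
from h import *
snap('scene','s2')
i=cv2.imread('pics/s2.png')[150:340,180:420];cv2.imwrite('pics/s2b.png',cv2.resize(i,None,fx=3,fy=3,interpolation=cv2.INTER_CUBIC))
E
```

```text
time_s: 2.58
position: [0.4793, 0.0421, 0.06]
tool_rot: [[-0.997, 0.071, 0.001], [0.071, 0.997, -0.0], [-0.001, -0.0, -1.0]]
ft_force: [-0.6, -0.3, 0.4]
grip_width: 0.0001
gripper_force: 0.0
time_s: 3.2
position: [0.4785, 0.0422, 0.0419]
tool_rot: [[-0.997, 0.071, -0.001], [0.071, 0.997, 0.0], [0.001, 0.0, -1.0]]
ft_force: [-0.1, -0.4, 0.7]
grip_width: -0.0002
gripper_force: 0.1
```

View pics/s2b.png

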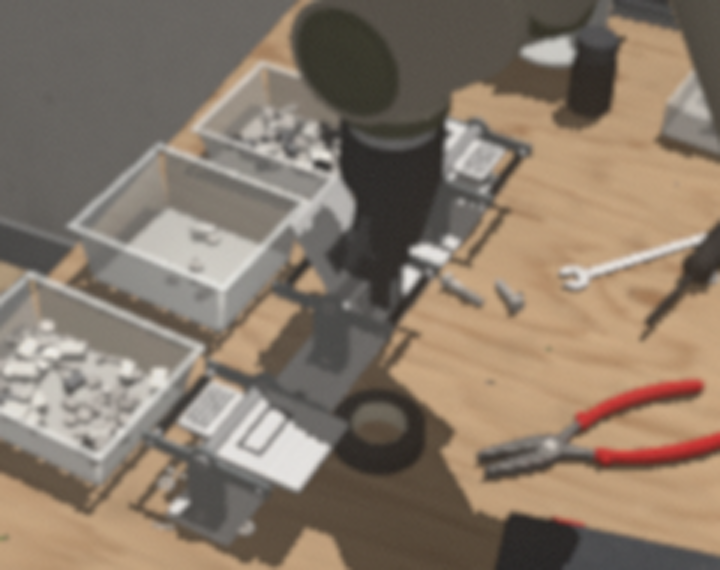

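```bash
python3 -m jog '[[0,0,0,0,0,-0.02,0],[0,0,0,0,0,-0.04,0],[0,0,0,0,0,-0.05,0],[0,0,0,0,0,-0.05,0],[0,0,0,-0.047,0,0,0],[0,0,0,-0.047,0,0,0],[0,0,0,0,0,0.05,0],[0,0,0,0,0,0.05,0],[0,0,0,0,0,0.01,0],[0,0,0,0,0,0,0]]'
python3 -m jog '[[0,0,0,0.02,0,0,0],[0,0,0,0.01,0,0,0],[0,0,0,0.01,0,0,0],[0,0,0,0.01,0,0,0],[0,0,0,0.01,0,0,0],[0,0,0,0.01,0,0,0],[0,0,0,0.01,0,0,0],[0,0,0,0.01,0,0,0],[0,0,0,0,0,0,0]]'
python3 -m jog '[[0,0,0,0.01,0,0,0],[0,0,0,0.01,0,0,0],[0,0,0,0.01,0,0,0],[0,0,0,0,0,0,0],[0,0,0,0,0,-0.03,0],[0,0,0,0.015,0,0,0],[0,0,0,0,0,0,0]]'
python3 - <<'E'
from h import *
snap('wrist','w3')
i=cv2.imread('pics/w3.png');cv2.imwrite('pics/w3b.png',cv2.resize(i,(800,600),interpolation=cv2.INTER_CUBIC))
E
```

```text
time_s: 4.5
position: [0.573, 0.0354, 0.0932]
tool_rot: [[-0.997, 0.071, 0.001], [0.071, 0.997, -0.0], [-0.001, -0.0, -1.0]]
ft_force: [0.2, -0.1, 0.3]
grip_width: 0.0001
gripper_force: 0.0
time_s: 5.62
position: [0.4819, 0.042, 0.0923]
tool_rot: [[-0.997, 0.071, -0.001], [0.071, 0.997, 0.0], [0.001, 0.0, -1.0]]
ft_force: [0.7, -0.3, -0.8]
grip_width: 0.0003
gripper_force: 0.0
time_s: 6.5
position: [0.4374, 0.0451, 0.1224]
tool_rot: [[-0.997, 0.071, -0.0], [0.071, 0.997, 0.0], [0.0, 0.0, -1.0]]
ft_force: [-0.2, -0.6, 0.5]
grip_width: -0.0
gripper_force: 0.0
```

View pics/w3b.png

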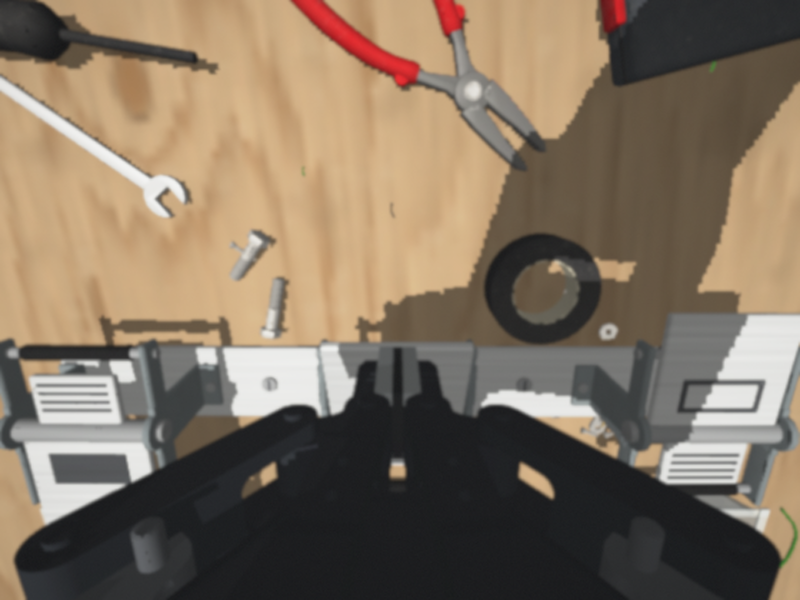

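```bash
python3 -m jog '[[0,0,0,-0.015,0,0,0],[0,0,0,0,0,0.012,0],[0,0,0,0,0,0.01,0],[0,0,0,0,0,0.01,0],[0,0,0,0,0,0.01,0],[0,0,0,0,0,0.008,0],[0,0,0,0,0,0.003,0],[0,0,0,0,0,0,0]]'
python3 -m jog '[[0,0,0,0,0,0.002,0],[0,0,0,0,0,0.002,0],[0,0,0,0,0,0,0]]'
```

```text
time_s: 7.55
position: [0.4529, 0.044, 0.0693]
tool_rot: [[-0.997, 0.071, -0.0], [0.071, 0.997, 0.0], [0.0, 0.0, -1.0]]
ft_force: [-0.0, -0.1, 0.6]
grip_width: 0.0005
gripper_force: 0.0
time_s: 7.92
position: [0.4529, 0.044, 0.0653]
tool_rot: [[-0.997, 0.071, 0.0], [0.071, 0.997, -0.0], [-0.0, -0.0, -1.0]]
ft_force: [-0.0, -0.1, 0.4]
grip_width: 0.0
gripper_force: 0.0
```

```bash
python3 -m jog '[[0,0,0,0,0,0.001,0],[0,0,0,0,0,0,0]]'
python3 -m jog '[[0,0,0,0,0,0.001,0],[0,0,0,0,0,0,0]]'
```

```text
time_s: 8.18
position: [0.4529, 0.044, 0.0645]
tool_rot: [[-0.997, 0.071, 0.0], [0.071, 0.997, -0.0], [-0.0, -0.0, -1.0]]
ft_force: [-1.3, -0.5, 2.3]
grip_width: 0.0001
gripper_force: 1.3
time_s: 8.43
position: [0.4529, 0.044, 0.0641]
tool_rot: [[-0.998, 0.071, 0.001], [0.071, 0.998, -0.0], [-0.001, -0.0, -1.0]]
ft_force: [-3.2, -0.0, 12.8]
grip_width: -0.0001
gripper_force: 6.4
```

```bash
python3 -m jog '[[0,0,0,0,0,-0.015,0],[0,0,0,0,0,-0.05,0],[0,0,0,0,0,-0.05,0],[0,0,0,0,0.05,0,0],[0,0,0,0,0.06,0,0],[0,0,0,0,0.06,0,0],[0,0,0,0,0,0,0]]'
python3 - <<'E'
from h import *
print(ray('w3',np.array([(655,433),(780,432)])*.7,.062), ray('w3',np.array([(703,397+65)])*.7,.064))
d=snap('wrist','w4');s=observe();print(s['position'],s['tool_rot'])
i=cv2.imread('pics/w4.png');cv2.imwrite('pics/w4b.png',cv2.resize(i,(800,600),interpolation=cv2.INTER_CUBIC))
print(proj('w4',[(.5157,.2141,.062),(.5045,.0395,.062)])/.7)
E
```

```text
time_s: 9.3
position: [0.4643, 0.2168, 0.1779]
tool_rot: [[-0.998, 0.066, -0.0], [0.066, 0.998, 0.0], [0.0, 0.0, -1.0]]
ft_force: [0.7, -0.5, -0.6]
grip_width: -0.0
gripper_force: 0.0
[[0.51691275 0.18564623 0.062     ]
 [0.52155768 0.25660911 0.062     ]] [[0.53676529 0.21380436 0.064     ]]
[0.4644506 0.2148868 0.1779081] [[-9.97722331e-01  6.74527683e-02 -5.23361425e-04]
 [ 6.74529083e-02  9.97722427e-01 -2.54584128e-04]
 [ 5.04997026e-04 -2.89306520e-04 -9.99999831e-01]]
[[397.90840039 362.27161738]
 [141.14324333 362.65927189]]
```

View pics/w4b.png

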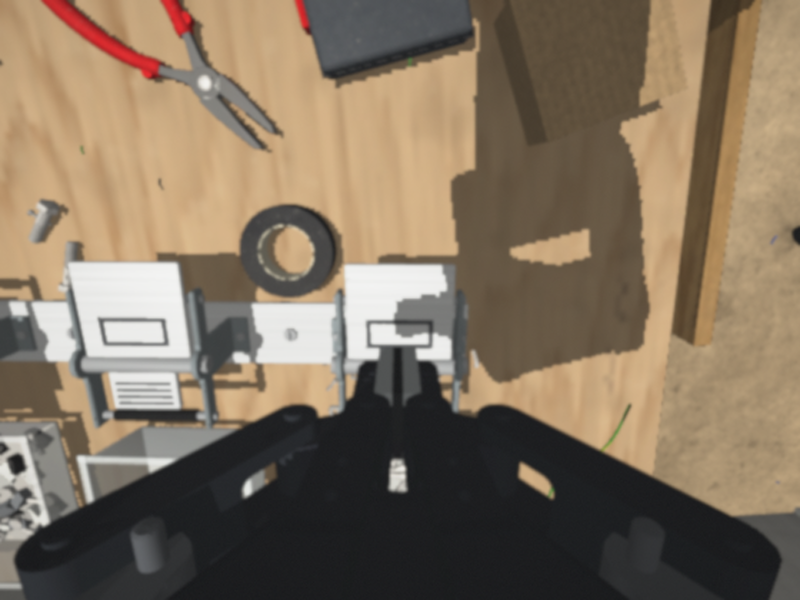

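```bash
python3 -m jog '[[0,0,0,-0.04,0.003,0,0],[0,0,0,-0.0355,0,0,0],[0,0,0,0,0,0.05,0],[0,0,0,0,0,0.045,0],[0,0,0,0,0,0.015,0],[0,0,0,0,0,0.006,0],[0,0,0,0,0,0,0]]'
python3 -m jog '[[0,0,0,0,0,0.005,0],[0,0,0,0,0,0.005,0],[0,0,0,0,0,0.004,0],[0,0,0,0,0,0,0]]'
```

```text
time_s: 10.22
position: [0.5411, 0.211, 0.0635]
tool_rot: [[-0.997, 0.071, 0.002], [0.071, 0.997, 0.0], [-0.002, 0.001, -1.0]]
ft_force: [-0.2, 0.3, 0.2]
grip_width: -0.0002
gripper_force: 0.0
time_s: 10.72
position: [0.5404, 0.2113, 0.048]
tool_rot: [[-0.998, 0.071, -0.0], [0.071, 0.998, 0.0], [0.0, 0.0, -1.0]]
ft_force: [0.5, -0.2, 0.1]
grip_width: -0.0002
gripper_force: 0.2
```

```bash
python3 -m jog '[[0,0,0,0,0,-0.02,0],[0,0,0,0,0,-0.04,0],[0,0,0,0,0,-0.05,0],[0,0,0,0,0,-0.05,0],[0,0,0,0.047,0,0,0],[0,0,0,0.047,0,0,0],[0,0,0,0,0,0.05,0],[0,0,0,0,0,0.05,0],[0,0,0,0,0,0.01,0],[0,0,0,0,0,0,0]]'
python3 -m jog '[[0,0,0,-0.02,0,0,0],[0,0,0,-0.01,0,0,0],[0,0,0,-0.01,0,0,0],[0,0,0,-0.01,0,0,0],[0,0,0,-0.01,0,0,0],[0,0,0,-0.01,0,0,0],[0,0,0,-0.01,0,0,0],[0,0,0,-0.01,0,0,0],[0,0,0,-0.01,0,0,0],[0,0,0,-0.01,0,0,0]]'
python3 -m jog '[[0,0,0,-0.01,0,0,0],[0,0,0,0,0,0,0],[0,0,0,0,0,-0.03,0],[0,0,0,0,0,0,0]]'
python3 - <<'E'
from h import *
snap('scene','s5')
i=cv2.imread('pics/s5.png')[150:340,180:420];cv2.imwrite('pics/s5b.png',cv2.resize(i,None,fx=3,fy=3,interpolation=cv2.INTER_CUBIC))
E
```

```text
time_s: 11.98
position: [0.447, 0.2179, 0.0988]
tool_rot: [[-0.997, 0.071, -0.0], [0.071, 0.997, 0.0], [0.0, -0.0, -1.0]]
ft_force: [0.1, 0.3, 0.7]
grip_width: 0.0003
gripper_force: 0.0
time_s: 13.22
position: [0.5571, 0.21, 0.0983]
tool_rot: [[-0.997, 0.071, 0.0], [0.071, 0.997, 0.0], [-0.0, 0.0, -1.0]]
ft_force: [-1.8, 0.6, 1.1]
grip_width: -0.0001
gripper_force: 0.3
time_s: 13.72
position: [0.5671, 0.2096, 0.1303]
tool_rot: [[-0.997, 0.071, 0.004], [0.071, 0.998, 0.001], [-0.004, 0.001, -1.0]]
ft_force: [-0.4, 0.8, 0.6]
grip_width: 0.0001
gripper_force: 0.0
```

View pics/s5b.png

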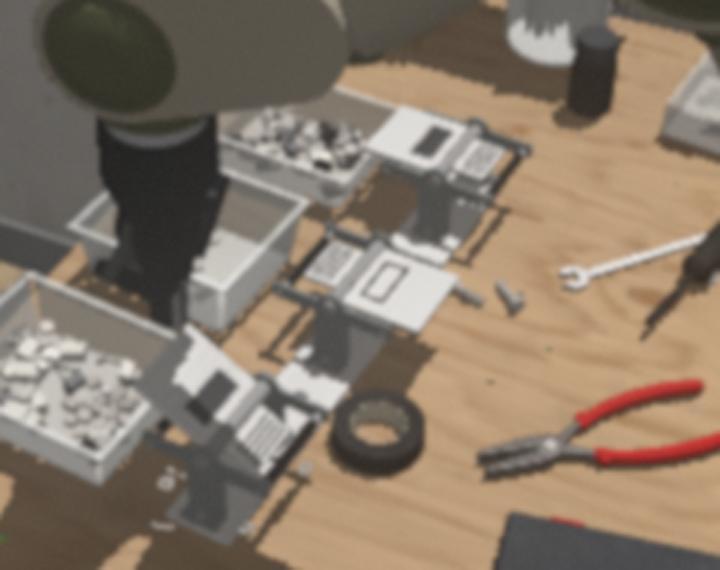

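```bash
python3 -m jog '[[0,0,0,0,0,0.015,0],[0,0,0,0,0,0.01,0],[0,0,0,0,0,0.01,0],[0,0,0,0,0,0.01,0],[0,0,0,0,0,0.01,0],[0,0,0,0,0,0.006,0],[0,0,0,0,0,0.002,0],[0,0,0,0,0,0,0]]'
python3 -m jog '[[0,0,0,0,0,0.0015,0],[0,0,0,0,0,0,0]]'
```

```text
time_s: 14.78
position: [0.5663, 0.2094, 0.0653]
tool_rot: [[-0.997, 0.071, -0.0], [0.071, 0.997, 0.0], [0.0, 0.0, -1.0]]
ft_force: [-0.8, -0.0, 0.6]
grip_width: -0.0001
gripper_force: 0.0
time_s: 15.02
position: [0.5665, 0.2094, 0.0645]
tool_rot: [[-0.997, 0.071, 0.001], [0.071, 0.997, 0.0], [-0.001, 0.0, -1.0]]
ft_force: [-0.7, -0.1, 4.4]
grip_width: -0.0
gripper_force: 2.2
```

```bash
python3 -m jog '[[0,0,0,0,0,0.0008,0],[0,0,0,0,0,0,0]]'
python3 -m jog '[[0,0,0,0,0,-0.02,0],[0,0,0,0,0,-0.05,0],[0,0,0,0,0,-0.06,0],[0,0,0,0,0,-0.06,0],[0,0,0,0,0,0,0],[0,0,0,0,0,0,0]]'
python3 - <<'E'
from h import *
snap('scene','s6')
i=cv2.imread('pics/s6.png')[150:340,180:420];cv2.imwrite('pics/s6b.png',cv2.resize(i,None,fx=3,fy=3,interpolation=cv2.INTER_CUBIC))
E
```

```text
time_s: 15.28
position: [0.5666, 0.2095, 0.0643]
tool_rot: [[-0.998, 0.071, 0.001], [0.071, 0.998, 0.0], [-0.001, 0.0, -1.0]]
ft_force: [-2.5, -1.1, 9.8]
grip_width: 0.0
gripper_force: 4.9
time_s: 16.02
position: [0.566, 0.2093, 0.2522]
tool_rot: [[-0.997, 0.071, -0.001], [0.071, 0.997, -0.0], [0.001, -0.0, -1.0]]
ft_force: [-0.2, -0.1, 0.4]
grip_width: 0.0001
gripper_force: 0.0
```

View pics/s6b.png

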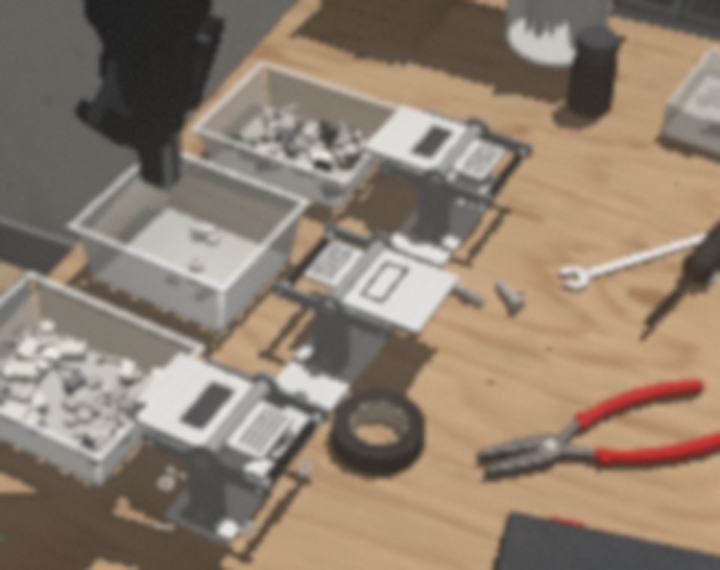

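All three markers lie flat: the middle one shows its outline, the outer two show solid, and the tubs haven't moved.

```bash
python3 -c "from rig import job;print(job.close_job())"
```

```text
the job is handed in; nothing more can be done
None
```

Job handed in at about 16 s: the nearly empty (middle) tub's marker is flipped to refill, the left filled tub's marker is back to stocked, both pressed flat at no more than about 13 N, and the third marker was left alone. The last picture shows the tubs and loose items in place, but no verdict came back.

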